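# Put the three remotes away on their own pads

### The arm

A 7-joint arm with a two-finger parallel gripper is mounted at the origin on the work surface. World frame = base frame: x ahead of the robot, y to its left, z up, the work surface at z = 0. Lengths are in m, angles in rad, forces in N, time in s.
With the tool pointing down it reaches from about 0.4 to 0.875 m from the base axis. Payload 4.4 kg.
Tool frame: the origin (TCP) lies midway between the tips of the shut fingers; the grasp point (between the pads) lies 19 mm behind it (robot.hold_point_z is the distance from the TCP to the grasp point, in m); z points along the fingers, y is the line along which they close (so a half turn about z gives the same grasp; the last joint's range is limited). The gripper opens to 85 mm and grips with 20 to 120 N. Pads are 22 mm wide; open, the fingers measure 114 mm over their backs; the gripper's body (76 mm by 85 mm) begins 54 mm behind the grasp point. The pads swing forward as they close: fully open they stand 13 mm farther back than shut.
Start: joints at [1.269, 0.628, 0.038, 1.517, -0.027, 0.996, -0.02], TCP at [0.152, -0.632, 0.231] pointing down, gripper open.
Joint ranges: [-3.06, 3.06], [-0.37, 2.12], [-1.25, 1.32], [0.18, 2.47], [-1.1, 4.24], [0.23, 1.98], [-2.94, 2.94]. Speed limits (rad/s): [2.57, 2.57, 3.14, 3.14, 3.14, 3.14, 3.14].

### API

Orientations are given as [roll, pitch, yaw] about the fixed x, y, z axes, in that order (R = Rz(yaw) Ry(pitch) Rx(roll)).
In Python, from cell import robot, set_gripper, kinematics, viewer, spotter gives the robot as it stands. The module is installed in compiled form; this text tells all that it offers. Calls block until the motion is done:
- robot.reach(position, orientation): joint-space move of the TCP to a pose.
- robot.servo_line(position, max_speed=0.15, orientation=None, contact_N=None): straight line of the TCP; orientation=None keeps the orientation; max_speed is the mean speed in m/s. With contact_N (N) it stops when the force on the tool has changed by that much, and returns True; else False.
- robot.movej(angles): joint-space move.
- set_gripper(opening, newtons=None): opening from 0.0 (shut) to 1.0 (fully open); newtons is the grip in N (None keeps the last); returns when the fingers have stopped.
- robot.sleep(seconds).
- kinematics.solve_ik(position, orientation): joint angles nearest the present ones, or None.
- robot.get_obs(): the state.
- viewer.grab_frame(name): name is "scene" or "top" or "wrist"; returns a dict with "image" (400x640x3 uint8, red, green, blue), "fovy" (degrees; the focal length in pixels is half the picture's height over the tangent of half this angle, whatever the lens; pixels are square), "cx", "cy" (the principal point, pixels), "position" and "rotation" of the camera in the world; the wrist camera has in their place "hand_eye" (4x4, takes a point from camera to tool coordinates, whose origin is the TCP and whose axes are the flange's). Camera axes: x right, y down, z forward; pixel columns grow to the right and rows downward; lengths in m; the calibration is good to about 2 mm. A picture is of the moment at which its call begins: read the wrist's pose just before it. There is no depth.
A pose or a line that the arm cannot do raises robot.Unreachable and nothing moves.
- robot.finish_job(): hands the job in; it is judged then, once.
Trained networks look in the newest picture that a camera, given by its name, has taken for a name from the list of things; names that differ only in an ending like _2 or _b are one class to them, and where a whole thing is asked for, a point or a joint stands for the part that bears it (a point fixed in the world has none). Each returns a list of dicts, best first, with "confidence" (0 to 1); they miss things now and then, are a little off and sometimes report something else, mostly with a low value. They report only what shows in the picture. A call takes as long as a camera call.
- spotter.find_in(target, camera): "rect" ([centre column, centre row, width, height] in pixels, round what is visible of it).
- spotter.masks_of(target, camera): "region" (400x640 bool, what is visible of it) and "rect" ([centre column, centre row, width, height] in pixels, round what is visible of it).
- spotter.mark_of(target, camera): "at" ([column, row] in pixels: a listed point, or the origin of a listed thing).
The state is a dict: "time": time; "joint_pos": joint angles; "joint_velocities": joint speeds; "joint_efforts": joint torques, N m; "eef_pos": TCP position; "tcp_rot": TCP orientation; "contact_force": force on the tool from outside, world axes, zero at the start; "moment": the same for the moment, N m; "width": opening from 0.0 (shut) to 1.0 (fully open); "gripper_force": force on a finger pad.
Only numpy, scipy, OpenCV 4.12 (cv2) and the standard library are available. Lean on these libraries where they do the work, as an engineer would, in place of code of your own. Each camera call takes 0.05 s, during which the arm holds its last target. There are 200 camera calls.

### The job

Tidy up the remote controls: take all three remotes off the smoked turntable and lay each on the leather pad that suits its size on the wooden board - the longest remote on the longest pad, the middle one on the middle pad, the shortest on the shortest pad. Each should lie flat with its buttons up, centred on its pad and lined up with the pad's length (either end may lead). Leave the little dish, the matchbox, the ring box and the carafe where they are.

Things in the scene. Friction and masses are not known exactly. Their poses are not given: they have to be found in the camera images.
- chunky_remote_center (a point): Chunky black universal remote, the longest: 200 long x 56 wide x 26 mm high, a plain block with rounded edges, about 160 g, lying buttons up on the turntable. Point: its centre, half-way up. x along its length towards the infrared window, y across, z up (button side).
- slim_remote_center (a point): Slim silver remote, the middle one: 150 long x 36 wide x 14 mm high, about 90 g, lying buttons up on the turntable. Point: its centre, half-way up. x along its length towards the infrared window, y across, z up (button side).
- stub_remote_center (a point): Short white remote, the shortest: 90 long x 34 wide x 16 mm high, about 50 g, lying buttons up on the turntable. Point: its centre, half-way up. x along its length towards the infrared window, y across, z up (button side). The three remotes lie roughly parallel, their centre lines about 100 mm apart, in any order.
- pad_long_top (a point): Tan leather pad with pale stitching, the longest: 230 x 90 mm, 4 mm thick, fixed to the dark wooden board (12 mm thick, 250 x 400 mm), so its top is 16 mm above the marble. Point: centre of its top face. x along its length, y across, z up. The three pads lie side by side, about 135 mm apart, all lengthways roughly away from the robot.
- pad_medium_top (a point): Tan leather pad with pale stitching, the middle one: 180 x 68 mm, 4 mm thick, fixed to the dark wooden board (12 mm thick, 250 x 400 mm), so its top is 16 mm above the marble. Point: centre of its top face. x along its length, y across, z up. The three pads lie side by side, about 135 mm apart, all lengthways roughly away from the robot.
- pad_short_top (a point): Tan leather pad with pale stitching, the shortest: 120 x 62 mm, 4 mm thick, fixed to the dark wooden board (12 mm thick, 250 x 400 mm), so its top is 16 mm above the marble. Point: centre of its top face. x along its length, y across, z up. The three pads lie side by side, about 135 mm apart, all lengthways roughly away from the robot.
- dish: Thimble-sized white ceramic dish, 38 mm across, 18 mm high, loose near the rim of the turntable beyond one end of the remotes. Leave alone. Origin: centre of its underside. The turntable is a round see-through smoked plastic plate, 350 mm across, top 24 mm above the marble; it is locked and does not turn. It stands left or right of the robot's middle line, the board with the pads on the other side.
- matchbox: Cardboard matchbox 34 x 52 x 15 mm, loose near the rim of the turntable at the other end of the remotes. Leave alone. Origin: centre of its underside, y along its length.
- ring_box: Wooden ring box, 60 x 60 x 43 mm, loose on the marble behind the turntable and board. Leave alone. Origin: centre of its underside.
- carafe: Empty glass carafe, 96 mm across, 230 mm high, loose on the marble behind the turntable and board. Leave alone. Origin: centre of its underside.

How it is judged:
By the outcome, as a careful person would: the job done as asked, in the order asked, and still so for the second after the job is handed in, with the robot touching nothing.
It also fails if it takes over 86 s, if anything falls off the work surface, if the arm or the gripper's body presses on something with over 40 N, if the wrist force passes 120 N, or if a joint passes its speed limit or range.

## Working session

There is one attempt and no reset: what is moved stays moved. The work goes in short steps, each a Python script; the robot and the scene stay as the last script left them, time stands still between calls to the robot, and variables do not carry over. Pictures are saved under pics/ and viewed, at most 14 in all, crops included, and the job is handed in when it is done.

```bash
mkdir -p pics
cat > h.py <<'E'
import numpy as np, cv2
from cell import robot,set_gripper,kinematics,viewer,spotter
def save(f,n): cv2.imwrite('pics/'+n+'.png',cv2.cvtColor(f['image'],cv2.COLOR_RGB2BGR))
def foc(f): return f['image'].shape[0]/2/np.tan(np.radians(f['fovy'])/2)
def ray(f,px,z):
    d=np.array(f['rotation'])@np.array([(px[0]-f['cx'])/foc(f),(px[1]-f['cy'])/foc(f),1.])
    p=np.array(f['position']); return p+d*(z-p[2])/d[2]
def proj(f,P):
    c=np.array(f['rotation']).T@(np.asarray(P)-np.array(f['position'])); return np.array([f['cx'],f['cy']])+foc(f)*c[:2]/c[2]
E
python3 - <<'E'
from h import *
f={c:viewer.grab_frame(c) for c in('top','scene')}
Z=dict(chunky_remote_center=.037,slim_remote_center=.031,stub_remote_center=.032,pad_long_top=.016,pad_medium_top=.016,pad_short_top=.016,dish=.024,matchbox=.024,ring_box=0,carafe=0)
for c in f:
    save(f[c],c+'0'); print(c,f[c]['position'],f[c]['rotation'],f[c]['fovy'])
    for t,z in Z.items():
        for d in spotter.mark_of(t,c)[:2]: print(t,np.round(d['at']),round(d['confidence'],2),ray(f[c],d['at'],z).round(3))
print(robot.get_obs()['time'],robot.hold_point_z)
E
```

```text
top [ 0.49744624 -0.0044823   1.28649709] [-3.06736526  0.02331057 -1.58605334] 45.867462536570265Traceback (most recent call last):
  File "<stdin>", line 7, in <module>
  File "h.py", line 7, in ray
    p=np.array(f['position']); return p+d*(z-p[2])/d[2]
                                                   ~^^^
IndexError: invalid index to scalar variable.
```

View pics/top0.png

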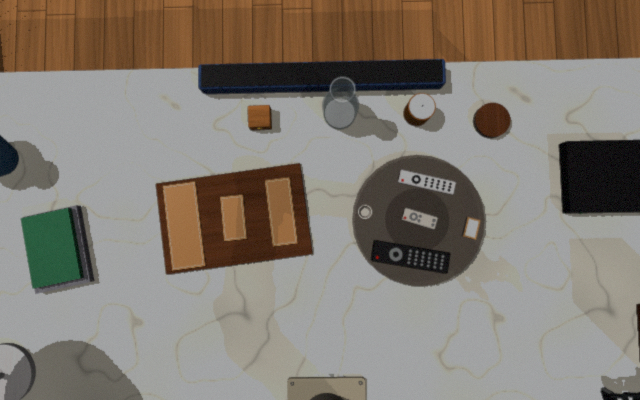

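The top view shows the board with its pads at the left (short pad near 233,217, long 183,225, medium 282,212). The turntable is at the right, with slim (427,181), stub (420,218) and chunky (410,257). The dish is at (365,212) and the matchbox at (472,228). The rotation comes as roll, pitch, yaw, so I'll convert it.

```bash
cat > h.py <<'E'
import numpy as np, cv2
from scipy.spatial.transform import Rotation as Ro
from cell import robot,set_gripper,kinematics,viewer,spotter
Z=dict(chunky_remote_center=.037,slim_remote_center=.031,stub_remote_center=.032,pad_long_top=.016,pad_medium_top=.016,pad_short_top=.016,dish=.024,matchbox=.024,ring_box=0,carafe=0)
H=dict(chunky_remote_center=.05,slim_remote_center=.038,stub_remote_center=.04)
def save(f,n): cv2.imwrite('pics/'+n+'.png',cv2.cvtColor(f['image'],cv2.COLOR_RGB2BGR))
def foc(f): return f['image'].shape[0]/2/np.tan(np.radians(f['fovy'])/2)
def frame(c):
    o=robot.get_obs(); f=viewer.grab_frame(c)
    if c=='wrist':
        T=np.eye(4); T[:3,:3]=Ro.from_euler('xyz',o['tcp_rot']).as_matrix() if np.size(o['tcp_rot'])==3 else np.array(o['tcp_rot']); T[:3,3]=o['eef_pos']
        T=T@np.array(f['hand_eye']); f['R'],f['p']=T[:3,:3],T[:3,3]
    else: f['R'],f['p']=Ro.from_euler('xyz',f['rotation']).as_matrix(),np.array(f['position'])
    return f
def ray(f,px,z):
    px=np.atleast_2d(px).astype(float)
    d=np.c_[(px-[f['cx'],f['cy']])/foc(f),np.ones(len(px))]@f['R'].T
    return f['p']+d*((z-f['p'][2])/d[:,2])[:,None]
def maskrect(f,m,z):
    """min-area rectangle of a mask on plane z: centre, long, short, yaw of the long axis"""
    v,u=np.nonzero(m); (c,(w,h),a)=cv2.minAreaRect((ray(f,np.c_[u,v],z)[:,:2]*1000).astype(np.float32))
    if w<h: w,h,a=h,w,a+90
    return np.round(c,1),round(w,1),round(h,1),round((a+90)%180-90,2)
def report(c,f,things=Z):
    for t in things:
        for d in spotter.mark_of(t,c)[:2]: print(t,np.round(d['at']),round(d['confidence'],2),ray(f,d['at'],Z[t])[0].round(4))
        if t in H or 'pad' in t:
            for d in spotter.masks_of(t,c)[:2]: print('    mask',round(d['confidence'],2),*maskrect(f,d['region'],H.get(t,.016)))
E
python3 - <<'E'
from h import *
for c in('top','scene'):
    f=frame(c); save(f,c+'1'); print(c); report(c,f)
o=robot.get_obs(); print(o['time'],robot.hold_point_z,o['tcp_rot'],o['eef_pos'])
E
```

```text
top
chunky_remote_center [411. 255.] 0.97 [ 0.4214 -0.2271  0.037 ]
    mask 0.88 [ 419.1 -220.8] 200.7 56.3 79.7
slim_remote_center [427. 183.] 0.88 [ 0.6109 -0.276   0.031 ]
    mask 0.9 [ 613.5 -271.8] 151.2 41.3 74.82
stub_remote_center [420. 222.] 0.71 [ 0.5074 -0.2519  0.032 ]
    mask 0.65 [ 516.7 -250.4] 88.7 34.1 70.55
pad_long_top [181. 225.] 0.89 [0.5108 0.3867 0.016 ]
    mask 0.76 [508.4 379.5] 229.5 90.4 6.91
pad_medium_top [281. 210.] 0.96 [0.5467 0.1153 0.016 ]
    mask 0.79 [543.2 116.5] 181.8 68.5 6.45
pad_short_top [232. 216.] 0.68 [0.5334 0.2484 0.016 ]
    mask 0.95 [527.6 245.3] 120.1 62.5 5.13
dish [363. 213.] 0.52 [ 0.5348 -0.104   0.024 ]
matchbox [471. 229.] 0.68 [ 0.4885 -0.3873  0.024 ]
ring_box [261. 119.] 0.57 [0.8001 0.1687 0.    ]
carafe [341. 114.] 0.59 [ 0.8096 -0.0518  0.    ]
carafe [257. 119.] 0.57 [0.7993 0.1812 0.    ]
scene
    mask 0.82 [ 428.4 -229.7] 199.7 73.0 79.55
    mask 0.66 [549.  206.8] 110.7 61.4 3.81
slim_remote_center [254. 289.] 0.74 [ 0.6128 -0.2766  0.031 ]
    mask 0.95 [ 616.6 -278.1] 150.8 41.2 75.54
stub_remote_center [230. 253.] 0.71 [ 0.5119 -0.2466  0.032 ]
pad_long_top [390. 122.] 0.75 [0.517  0.3687 0.016 ]
    mask 0.71 [510.3 372.2] 231.4 95.9 7.35
    mask 0.7 [523.4 -98.5] 42.4 38.2 -50.56
pad_medium_top [340. 172.] 0.83 [0.5347 0.1112 0.016 ]
    mask 0.59 [541.8 111.5] 182.3 74.4 6.6
pad_short_top [368. 142.] 0.55 [0.5189 0.2568 0.016 ]
    mask 0.65 [ 606.2 -270.5] 154.3 44.1 76.14
    mask 0.62 [527.2 240.4] 122.2 69.8 5.36
dish [284. 219.] 0.69 [ 0.5336 -0.1005  0.024 ]
matchbox [173. 294.] 0.89 [ 0.491  -0.3852  0.024 ]
ring_box [439. 211.] 0.64 [ 0.7917  0.1727 -0.    ]
carafe [399. 276.] 0.9 [ 0.8164 -0.047   0.    ]
carafe [172. 293.] 0.56 [ 0.4729 -0.3821  0.    ]
1.85 0.0187 [-3.14155819e+00 -3.02702611e-05  2.35806056e-01] [ 0.15189366 -0.6320054   0.23128475]
```

View pics/scene1.png

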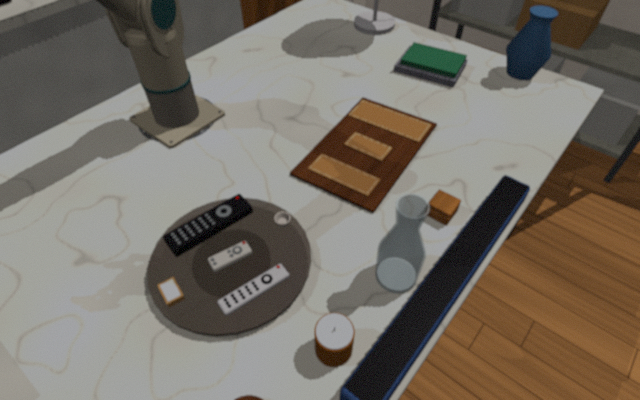

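Run:
```python
from h import *
for n,p,y in [('chunky',(.419,-.221,.025),79.7),('slim',(.6135,-.272,.025),75),('stub',(.517,-.25,.025),71),('plong',(.508,.38,.02),7),('pmed',(.543,.117,.02),7),('pshort',(.528,.245,.02),7),('viewT',(.517,-.25,.33),76),('viewB',(.528,.245,.33),7)]:
    for k in (0,180,-180):
        q=kinematics.solve_ik(list(p),[np.pi,0,np.radians(y+k)]); print(n,y+k,None if q is None else np.round(q,2))
robot.reach([.5,-.25,.35],[np.pi,0,np.radians(76-180)])
f=frame('wrist'); save(f,'w1'); print(robot.get_obs()['time']); report('wrist',f,list(H)+['dish','matchbox'])
```

```text
chunky 79.7 [ 0.51  0.75 -0.13  2.15  0.34  0.26 -0.08]
chunky 259.7 [ 0.2   0.78  0.33  2.15 -0.8   0.33 -2.11]
chunky -100.3 [ 0.2   0.78  0.33  2.15 -0.8   0.33 -2.11]
slim 75 [ 0.46  0.91 -0.15  1.59  0.19  0.66 -0.05]
slim 255 [ 0.07  0.99  0.56  1.6  -0.69  0.76 -2.46]
slim -105 [ 0.07  0.99  0.56  1.6  -0.69  0.76 -2.46]
stub 71 [ 0.49  0.82 -0.14  1.87  0.24  0.47 -0.15]
stub 251 [ 0.09  0.89  0.5   1.88 -0.76  0.57 -2.37]
stub -109 [ 0.09  0.89  0.5   1.88 -0.76  0.57 -2.37]
plong 7 [-0.85  0.9   0.27  1.71 -0.39  0.59 -1.79]
plong 187 [-0.56  0.89 -0.21  1.7   0.3   0.59  0.75]
plong -173 [-0.56  0.89 -0.21  1.7   0.3   0.59  0.75]
pmed 7 [-0.36  0.82  0.15  1.93 -0.27  0.41 -1.45]
pmed 187 [ 0.    0.84 -0.41  1.92  0.66  0.51  0.82]
pmed -173 [ 0.    0.84 -0.41  1.92  0.66  0.51  0.82]
pshort 7 [-0.61  0.84  0.2   1.86 -0.33  0.47 -1.63]
pshort 187 [-0.18  0.88 -0.49  1.84  0.71  0.6   0.57]
pshort -173 [-0.18  0.88 -0.49  1.84  0.71  0.6   0.57]
viewT 76 [ 0.61  0.44 -0.31  1.59  0.14  1.14  0.02]
viewT 256 [ 0.05  0.47  0.55  1.61 -0.26  1.14 -2.73]
viewT -104 [ 0.05  0.47  0.55  1.61 -0.26  1.14 -2.73]
viewB 7 [-0.07  0.5  -0.65  1.56  0.32  1.19 -2.23]
viewB 187 [ 0.2   0.7  -1.24  1.56  0.67  1.37  0.59]
viewB -173 [ 0.2   0.7  -1.24  1.56  0.67  1.37  0.59]
4.2167
chunky_remote_center [376. 167.] 0.71 [ 0.4191 -0.2242  0.037 ]
    mask 0.98 [ 419.5 -226. ] 201.3 59.2 80.01
    mask 0.39 [ 516.  -255.9] 88.3 33.0 72.13
slim_remote_center [239. 164.] 0.73 [ 0.6167 -0.2778  0.031 ]
    mask 0.95 [ 611.9 -276.1] 150.7 39.5 76.38
stub_remote_center [309. 166.] 0.92 [ 0.5155 -0.249   0.032 ]
    mask 0.65 [ 516.8 -254.5] 90.3 34.0 72.36
dish [319. 249.] 0.71 [ 0.534  -0.1106  0.024 ]
matchbox [301.  64.] 0.66 [ 0.4905 -0.3906  0.024 ]
matchbox [240. 163.] 0.44 [ 0.6164 -0.277   0.024 ]
```

View pics/w1.png

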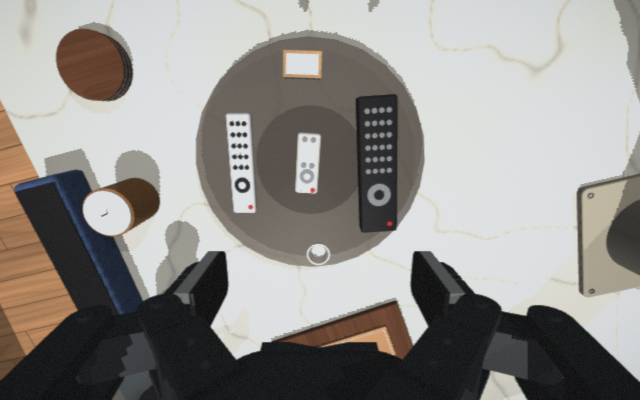

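The wrist view shows slim (240,163), stub (308,163) and chunky (378,163), all clear of the dish (318,254) and the matchbox (302,64). Next I'll look at the board from the wrist.

Run:
```python
from h import *
robot.reach([.51,.245,.33],[np.pi,0,np.radians(7)])
f=frame('wrist'); save(f,'w2'); print(robot.get_obs()['time'],f['p']); report('wrist',f,['pad_long_top','pad_medium_top','pad_short_top','ring_box','carafe'])
```

```text
6.4667 [0.57884045 0.25110505 0.47379559]
pad_long_top [225. 150.] 0.57 [0.5126 0.381  0.016 ]
    mask 0.82 [507.5 377.5] 228.3 90.2 6.97
pad_medium_top [407. 152.] 0.97 [0.5405 0.1152 0.016 ]
    mask 0.82 [540.2 114.1] 181.8 70.3 6.17
pad_short_top [320. 153.] 0.7 [0.5246 0.242  0.016 ]
    mask 0.8 [526.4 243.6] 120.0 62.9 4.98
```

View pics/w2.png

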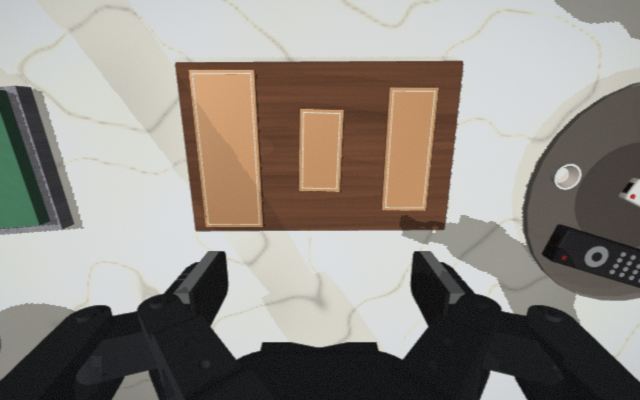

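The three pads show clearly at (226,150), (321,150) and (410,150), and both cameras agree to about 2 mm. I'll move the chunky remote first.

```bash
cat >> h.py <<'E'
def dn(y): return [np.pi,0,np.radians(y)]
def pick(x,y,yaw,z=.026,op=1.,N=40):
    set_gripper(op)
    robot.reach([x,y,.13],dn(yaw)); c=robot.servo_line([x,y,z],.12,contact_N=10)
    o=robot.get_obs(); print('down',c,np.round(o['eef_pos'],4),np.round(o['contact_force'],1))
    set_gripper(0.,N); zz=robot.get_obs()['eef_pos'][2]
    robot.servo_line([x,y,.15],.2); o=robot.get_obs(); print('grip',o['width'],o['gripper_force'],np.round(o['contact_force'],1),o['time']); return zz
def place(x,y,yaw,zz,op=1.):
    robot.reach([x,y,.13],dn(yaw)); c=robot.servo_line([x,y,zz-.0075],.12,contact_N=10)
    o=robot.get_obs(); print('set',c,np.round(o['eef_pos'],4),np.round(o['contact_force'],1))
    set_gripper(op); robot.servo_line([x,y,.13],.2); print(robot.get_obs()['time'])
E
python3 - <<'E'
from h import *
zz=pick(.4193,-.2235,-100.2); place(.508,.3785,7,zz)
robot.reach([.5,.37,.3],dn(7))
f=frame('wrist'); save(f,'w3'); report('wrist',f,['pad_long_top','chunky_remote_center']); print(robot.get_obs()['time'])
E
```

```text
down False [ 0.4196 -0.2237  0.0264] [ 0.4 -0.  -0.5]
grip 0.6515868610871025 42.659093141555786 [-0.7  0.1 -1.4] 11.1333
set True [0.5069 0.3775 0.0187] [-0.1  0.3  4.4]
15.3583
    mask 0.67 [507.3 377.9] 230.7 92.2 6.96
chunky_remote_center [314. 163.] 0.83 [0.5047 0.3756 0.037 ]
    mask 0.92 [509.  377.8] 194.6 55.8 6.64
16.325
```

View pics/w3.png

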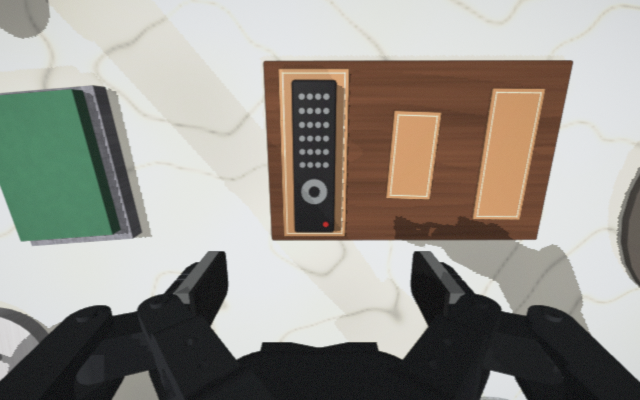

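The chunky remote lies centred on the long pad, with the remote near (315,156) and the pad near (314,153). Slim and stub are next.

```bash
python3 - <<'E'
from h import *
zz=pick(.6127,-.2742,-104.3,z=.025,op=.66); 
if .3<robot.get_obs()['width']<.55: place(.5415,.115,6.4,zz,.66)
E
cat > p3.py <<'E'
from h import *
zz=pick(.517,-.2522,-108,z=.025,op=.66)
if .3<robot.get_obs()['width']<.55: place(.527,.2443,5.2,zz,.66)
robot.reach([.51,.245,.33],dn(6))
f=frame('wrist'); save(f,'w4'); report('wrist',f,['pad_short_top','stub_remote_center','pad_medium_top','slim_remote_center','chunky_remote_center']); print(robot.get_obs()['time'])
E
python3 p3.py
```

```text
down False [ 0.6132 -0.2747  0.0258] [0.2 0.1 0.9]
grip 0.40837784184519893 40.4443895816803 [-0.5  0.3 -0.9] 21.2417
set True [0.5404 0.1143 0.0181] [-1.7  0.2  5.4]
24.6833
down False [ 0.5174 -0.2527  0.0256] [-0.6  0.7  0.1]
grip 0.38167090511191226 40.650551319122314 [-0.3 -0.3 -0.5] 28.4
set True [0.5259 0.2435 0.018 ] [-0.3 -0.   5.6]
32.1917
pad_short_top [321. 151.] 0.97 [0.5247 0.2421 0.016 ]
    mask 0.8 [526.2 242. ] 120.6 63.0 5.04
stub_remote_center [322. 151.] 0.68 [0.526  0.2413 0.032 ]
    mask 0.83 [527.4 243.6] 88.4 34.4 6.73
pad_medium_top [409. 150.] 0.59 [0.5401 0.115  0.016 ]
    mask 0.98 [541.2 114. ] 178.6 68.5 6.44
slim_remote_center [410. 150.] 0.77 [0.5415 0.1178 0.031 ]
    mask 0.75 [541.  118.2] 146.9 37.6 7.25
chunky_remote_center [226. 155.] 0.93 [0.5073 0.3754 0.037 ]
    mask 0.73 [509.3 371.6] 196.1 60.4 6.79
33.5583
```

View pics/w4.png

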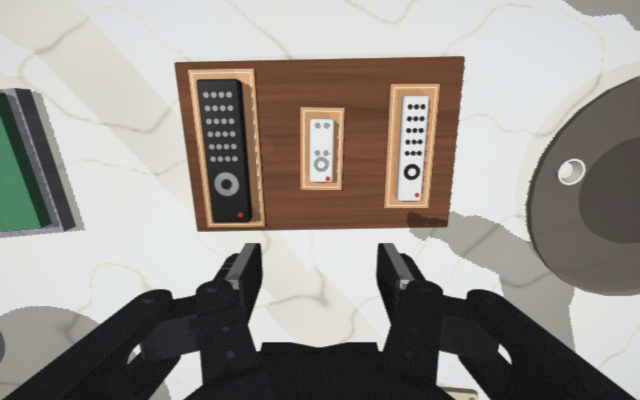

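All three remotes lie centred on their pads, near (222,150), (321,150) and (412,148). I'll check the undisturbed items once in the top view, then hand in.

Run:
```python
from h import *
f=frame('top'); report('top',f,['dish','matchbox','ring_box','carafe'])
f=frame('scene'); report('scene',f,['dish','matchbox','ring_box','carafe'])
print(robot.finish_job())
```

```text
ring_box [260. 119.] 0.87 [0.8002 0.1734 0.    ]
carafe [340. 114.] 0.89 [ 0.808  -0.0479  0.    ]
dish [285. 220.] 0.54 [ 0.5369 -0.1017  0.024 ]
matchbox [173. 292.] 0.95 [ 0.4869 -0.3827  0.024 ]
ring_box [440. 214.] 0.84 [0.7992 0.1637 0.    ]
carafe [395. 276.] 0.97 [ 0.8087 -0.0508  0.    ]
the job is handed in; nothing more can be done
None
```

All three remotes lie flat, buttons up, on their matching pads, centred and aligned to within a few millimetres by the camera; the dish, matchbox, ring box and carafe show no movement beyond camera error, and I handed the job in at about 34 s of the 86 s allowed.

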